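# Fit the tear blade to the dressing-strip dispenser

### The arm

A 7-joint arm with a two-finger parallel gripper is mounted at the origin on the work surface; the furniture and walls round the work are solid. World frame = base frame: x ahead of the robot, y to its left, z up, the work surface at z = 0. Lengths are in m, angles in rad, forces in N, time in s.
With the tool pointing down it reaches from about 0.4 to 0.85 m from the base axis. Payload 4.5 kg.
Tool frame: the origin (TCP) lies where the fingers leave the gripper's body, on its centre line; the fingertips stand 64 mm ahead of it and the grasp point (between the pads) lies 45 mm ahead of it; z points along the fingers, y is the direction in which the jaws open and shut (so a half turn about z gives the same grasp; the last joint's range is limited). The gripper opens to 88 mm and grips with 3 to 60 N. Pads are 18 mm wide; open, the fingers measure 123 mm over their backs; the gripper's body (75 mm by 187 mm) begins 45 mm behind the grasp point.
Start: joints at [1.367, 0.689, -0.195, 1.565, 0.157, 0.902, -0.215], TCP at [0.147, -0.607, 0.303] pointing down, gripper open.
Joint ranges: [-3.01, 3.01], [-0.46, 2.08], [-1.47, 1.51], [0.13, 2.56], [-1, 4.14], [0.04, 2.09], [-2.66, 2.66]. Speed limits (rad/s): [2.57, 2.57, 3.14, 3.14, 3.14, 3.14, 3.14].

### API

Orientations are given as a unit quaternion [x, y, z, w].
In Python, from plant import monitor, snapshot, workorder, finder gives the robot as it stands.
- The arm moves only by the tool carry_out, never from a script. Its argument "motion" is one flat list of numbers, 6 for each row, row after row: the shift along the tool's x, y, z in cm, then the turn, a rotation vector about the tool's x, y, z in rad. In form: [x, y, z, rx, ry, rz, x, y, z, rx, ry, rz, ...]. A call has 1 to 8 rows; each row shifts and turns the commanded pose from where the row before left it, along the tool's axes as they then stand; what a row does not reach is not made up. A row lasts 1/8 s, in which the tool goes at most 62.5 mm and 10.7 degrees, less where a joint would pass 70% of its speed; a pose out of reach is approached as far as the arm can. A call with a gripper value outside its range is refused whole. "hand" is the finger opening in cm, from 0 to 8.81, set as the call begins (left out, the last holds). The fingers move at their own pace and stop on an object; "grip_force" is the grip in N (left out, the last holds). Time passes only in rows, so rows that do not move let the fingers close. It gives the time, the measured TCP pose, the force and the opening at its end, in the units of the state.
- monitor.get_state(): the state, without advancing time (a new reading comes with each control period).
- snapshot(name): name is "scene" or "top" or "wrist"; returns a dict with "frame" (400x640x3 uint8, red, green, blue), "range_z" (400x640 float32, m along the optical axis (not along the pixel's ray), 0 where there is no reading), "fx", "fy", "cx", "cy" (pixels), "D" ([k1, k2, p1, p2, k3] as OpenCV has them; the pictures are not rectified), "rvec" (rotation vector, rad) and "tvec" (3), from world to camera coordinates, as OpenCV has them; the wrist camera has in their place "hand_eye" (4x4, takes a point from camera to tool coordinates, whose origin is the TCP and whose axes are the flange's). Camera axes: x right, y down, z forward; pixel columns grow to the right and rows downward; lengths in m; the calibration is good to about 2 mm. A picture is of the moment at which its call begins: read the wrist's pose just before it.
- workorder.finish_job(): hands the job in, once; it reports no verdict.
Trained networks look in a picture, given as the dict that the camera call returned (one of the last four; its "shot" number tells which), for a name from the list of things; names that differ only in an ending like _2 or _b are one class to them, and where a whole thing is asked for, a point or a joint stands for the part that bears it (a point fixed in the world has none). Each returns a list of dicts, best first, with "p" (0 to 1); they miss things now and then, are a little off and sometimes report something else, mostly with a low value. They report only what shows in the picture. A call takes as long as a camera call. They do not tell look-alikes from the thing itself.
- finder.masks_of(picture, thing): "pixels" (400x640 bool, what is visible of it) and "extent" ([left, top, right, bottom] in pixels, round what is visible of it).
The state is a dict: "clock": time; "q": joint angles; "qd": joint speeds; "joint_torque": joint torques, N m; "tool_pos": TCP position; "eef_rot": TCP orientation; "contact_force": force on the tool from outside, world axes, zero at the start; "moment": the same for the moment, N m; "opening": opening from 0.0 (shut) to 1.0 (fully open).
Only numpy, scipy, OpenCV 4.12 (cv2) and the standard library are available. Lean on these libraries where they do the work, as an engineer would, in place of code of your own. Each camera call takes 0.05 s, during which the arm holds its last target. There are 200 camera calls.

### The job

Fit the blade from the tray to the strip dispenser: lay it flat on the sloping bed with its notch over the pin and its notched edge resting down against the two blue stops, toothed edge up the slope. Then swing the red keeper fully across the end of the blade and let go, leaving the other things on the table alone.

Things in the scene. Friction and masses are not known exactly. Their poses are not given: they have to be found in the camera images.
- dispenser: white strip dispenser, fixed to the table, 224 mm wide (y), 165 mm deep (x from -70 to +95), with a paper roll (up to 98 mm above the table) on its back half. Origin on the table; x points to its back, y to its left seen from the front, z up. Its front half carries the sloping bed.
- bed: sloping bed, 30 degrees, rising to the back; 224 mm wide (y), x -22 to +34 mm. Origin on its surface (z = 0) at the foot of the locating pin, 70 mm above the table; x up the slope, y left, z straight out. Steel pin: 9 mm diameter, 12 mm out along z, last 3 mm tapered. Two blue stops 22 mm wide at y = +50 and -50, 5 mm high, upper faces at x = -11.5 mm.
- blade_home (a point): point on the bed surface, 13.5 mm up the slope from the pin axis, axes as the bed's: here the blade's origin lies, with its axes parallel to the bed's, when the blade is home (flat, notch round the pin with 1.5 mm play each side, notched edge against both stops)
- blade: loose steel tear blade, about 120 g, 50 (x) by 140 (y) by 4 mm, in the tray, fin up. Origin: centre of its underside, z up. Its edge at x = -25 has in the middle (y = 0) a notch 12 mm wide, 18 deep, mouth flared to 20; the +x edge has fine teeth. Blue and black grip fin: x = -4 to +22 mm (centre +9), 10.8 mm thick in y, from z = 4 to 34 mm.
- tray: shallow grey tray, fixed, 140 (x) by 200 (y) by 14 mm high, walls and floor 4 mm thick; the blade starts in it. Origin at the centre of its underside.
- keeper (a joint): angle of the red keeper, rad: 0 = closed across the blade's right-hand end (end stop; arm points to bed +y); grows to 2.3 as it swings open down the slope, through bed -x at 1.57 (counterclockwise seen from above the bed). Stays where it is left (friction about 0.05 N m). Pivot axis parallel to bed z, at bed x = 13.5, y = -100 mm.
- keeper_post (a point): grip point on the keeper's upright red post: 12 mm diameter, parallel to bed z, 36 mm from the pivot axis, rising from bed z = 12 to z = 44 mm; this point is on its axis at bed z = 30 mm. The keeper arm is 16 mm wide, reaches 46 mm from the pivot, its underside 6 mm above the bed (2 mm above a seated blade).
- plaster_roll: bystander: white roll of plaster tape, 46 mm across, 30 mm high, standing on its flat side; origin at the centre of its underside
- vial: bystander: amber vial with a blue cap, 23 mm across, 58 mm high; origin at the centre of its underside
- pump_bottle: bystander: white pump bottle, 55 mm across, 176 mm high; origin at the middle of its underside
Not all that is in view belongs to the job. Several things have the shape of the blade; the one meant has the colours described above.

How it is judged:
On the way, in this order (a step that is already met when the one before it is completed fails the run):
1. the blade lies flat on the bed with its notch over the pin and its edge down on the stops, the keeper still open (x of blade in the frame of bed between 0.0105 and 0.0165 m and y of blade in the frame of bed between -0.0035 and 0.0035 m and z of blade in the frame of bed below 0.002 m and angle between the z axis of blade and the z axis of bed, either way round below 0.052 rad and angle between the x axis of blade and the x axis of bed, either way round below 0.087 rad and value of joint keeper above 0.8 rad), for 0.2 s.
2. the keeper is swung fully across the end of the seated blade (x of blade in the frame of bed between 0.0105 and 0.0165 m and y of blade in the frame of bed between -0.0035 and 0.0035 m and z of blade in the frame of bed below 0.002 m and angle between the z axis of blade and the z axis of bed, either way round below 0.052 rad and angle between the x axis of blade and the x axis of bed, either way round below 0.087 rad and value of joint keeper below 0.15 rad), for 0.2 s.
At the end, for the whole second after the job is handed in: The blade is at rest flat on the bed (underside within 2 mm, within 3 degrees), notch over the pin: its origin within 3 mm of the home position up and down the slope and 3.5 mm sideways, its long edge within 5 degrees of the stops; the keeper is within 0.15 rad of closed; everything is let go (all of step 2 and linear speed of blade below 0.02 m/s); the robot touches nothing.
It fails at once if a bystander (plaster roll, vial, pump bottle) is moved more than 30 mm (distance of any of plaster_roll, vial, pump_bottle from where it was at the start of the episode above 0.03 m).
It also fails if it takes over 51 s, if anything falls off the work surface, if the arm or the gripper's body presses on something with over 40 N, if the wrist force passes 120 N, or if a joint passes its speed limit or range.

## Working session

There is one attempt and no reset: what is moved stays moved. The work goes in short steps, Python scripts to look and compute and a tool call to move; the robot and the scene stay as the last step left them, time stands still between calls to the robot, and variables do not carry over. Pictures are saved under pics/ and viewed, about 8 in all and at most 12, crops included, and the job is handed in when it is done.

Besides the shell and the picture viewer there is one more tool, called after ">>>" by a JSON object that holds its "method" and its "body", one argument or row to a line. carry_out: Moves the arm, as the interface text tells. Its arguments: {"type":"object","properties":{"motion":{"type":"array"},"hand":{"type":"number"},"grip_force":{"type":"number"}},"required":["motion"]}

```bash
ls; mkdir -p pics
cat > h.py <<'E'
import numpy as np, cv2
from scipy.spatial.transform import Rotation as R
from plant import monitor, snapshot, workorder, finder
def save(p,name): cv2.imwrite('pics/'+name,cv2.cvtColor(p,cv2.COLOR_RGB2BGR))
def pts(s,mask=None,st=None):
    """world points for pixels of mask (N,3), plus pixel coords"""
    z=s['range_z']; m=(z>0) if mask is None else (mask&(z>0))
    v,u=np.nonzero(m); K=np.array([[s['fx'],0,s['cx']],[0,s['fy'],s['cy']],[0,0,1.]])
    n=cv2.undistortPoints(np.stack([u,v],1).astype(float)[:,None],K,np.array(s['D'],float))[:,0]
    c=np.c_[n,np.ones(len(n))]*z[v,u][:,None]
    if 'hand_eye' in s:
        H=np.array(s['hand_eye']); t=c@H[:3,:3].T+H[:3,3]
        w=R.from_quat(st['eef_rot']).apply(t)+np.array(st['tool_pos'])
    else:
        Rm=cv2.Rodrigues(np.array(s['rvec'],float))[0]; w=(c-np.array(s['tvec'],float).ravel())@Rm
    return w,np.stack([u,v],1)
E
python3 - <<'E'
from h import *
print(monitor.get_state())
a=snapshot('scene');b=snapshot('top')
save(np.vstack([a['frame'],b['frame']])[:,:],'a.png')
im=np.vstack([a['frame'],b['frame']]);save(cv2.resize(a['frame'],(640,400)),'s.png');save(b['frame'],'t.png')
for n,s in(('scene',a),('top',b)):
  for t in ['dispenser','bed','blade','tray','keeper','plaster_roll','vial','pump_bottle']:
    for d in finder.masks_of(s,t)[:5]:
      w,_=pts(s,d['pixels']); print(n,t,round(d['p'],2),d['extent'],np.median(w,0).round(3) if len(w) else None,w[:,2].max().round(3) if len(w) else None)
E
```

```text
pics
{'clock': 0.0, 'q': array([ 1.36678453,  0.69001674, -0.19454492,  1.56631082,  0.15730025,
        0.90251015, -0.21509912]), 'qd': array([ 0.00055197,  0.00067809, -0.00200701,  0.00205578, -0.00091397,
       -0.00123183,  0.0011511 ]), 'joint_torque': array([-1.33024446e-04, -5.27566874e+01, -1.26732677e+00, -1.53430653e+01,
       -5.27660816e-02,  6.27172718e-03,  1.58672265e-04]), 'tool_pos': array([ 0.14709134, -0.60692407,  0.30189912]), 'eef_rot': array([ 9.92932351e-01,  1.18678095e-01, -1.65191255e-04, -9.10788202e-04]), 'contact_force': array([-0.60339933,  0.19096669, -0.50358179]), 'moment': array([-0.01053107, -0.02581039, -0.05292125]), 'opening': 0.9989036707507861}
scene dispenser 0.68 [306.3, 171.5, 433.3, 255.7] [ 0.534 -0.171  0.065] 0.101
scene bed 0.74 [333.2, 182.8, 435.5, 239.0] [ 0.523 -0.188  0.072] 0.099
scene blade 0.83 [384.1, 253.0, 453.2, 286.6] [ 0.384 -0.179  0.004] 0.038
scene blade 0.71 [179.6, 269.5, 260.3, 306.0] [0.58  0.179 0.009] 0.041
scene blade 0.55 [254.8, 311.6, 339.2, 366.6] [0.392 0.11  0.005] 0.037
scene tray 0.7 [179.2, 269.0, 2
[... 745 characters left out ...]
426.1, 246.0] [ 0.532 -0.206  0.075] 0.101
top blade 0.89 [223.1, 268.0, 268.8, 325.6] [0.397 0.11  0.004] 0.037
top blade 0.78 [194.2, 209.3, 247.9, 231.2] [0.583 0.172 0.008] 0.042
top blade 0.62 [339.5, 267.2, 397.6, 320.7] [ 0.386 -0.182  0.004] 0.039
top tray 0.59 [181.4, 184.8, 263.7, 246.2] [0.598 0.182 0.005] 0.018
top keeper 0.54 [415.8, 221.4, 425.8, 248.0] [ 0.515 -0.302  0.083] 0.101
top plaster_roll 0.19 [311.1, 106.6, 332.5, 150.3] [ 0.774 -0.079  0.116] 0.178
top vial 0.51 [301.2, 284.3, 314.0, 290.4] [ 0.408 -0.034  0.043] 0.061
top vial 0.4 [321.9, 176.9, 423.7, 253.1] [ 0.578 -0.197  0.069] 0.101
top pump_bottle 0.87 [310.7, 108.0, 332.2, 151.4] [ 0.775 -0.079  0.114] 0.178
```

View pics/s.png

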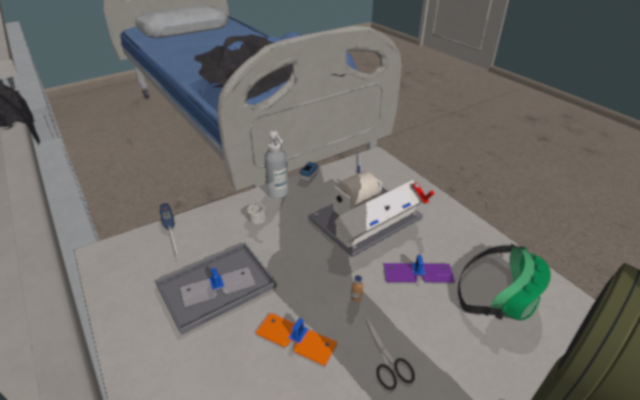

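View pics/t.png

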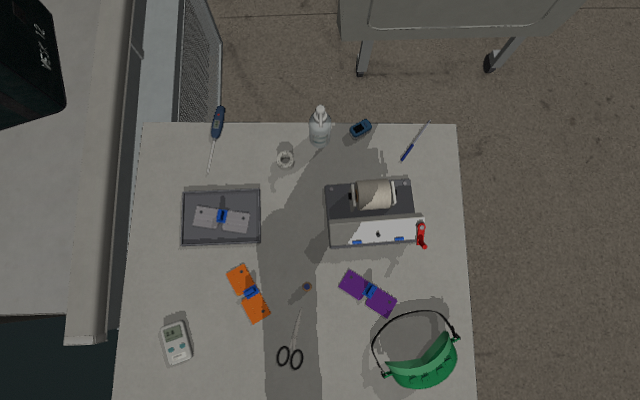

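The top view shows three blade-shaped things: steel in the tray (221,217), orange (248,293) and purple (368,293). Only the steel one with the blue/black fin, in the tray, fits the description. I'll confirm it in a crop and measure.

Run:
```python
from h import *
b=snapshot('top'); f=b['frame']
c1=cv2.resize(f[180:250,175:270],None,fx=4.2,fy=4.2,interpolation=cv2.INTER_CUBIC)
c2=cv2.resize(f[170:255,315:435],None,fx=3.3,fy=3.46,interpolation=cv2.INTER_CUBIC)
save(np.hstack([c1,c2[:294] if c2.shape[0]>=294 else c2]),'crop.png')
w,uv=pts(b); col=f[uv[:,1],uv[:,0]].astype(int)
r,g,bl=col.T
def box(x0,x1,y0,y1): return (uv[:,0]>=x0)&(uv[:,0]<=x1)&(uv[:,1]>=y0)&(uv[:,1]<=y1)
# bed plane
B=box(335,410,222,243)
P=w[B]; 
for _ in range(5):
    c=P.mean(0); n=np.linalg.svd(P-c,full_matrices=False)[2][2]; n*=np.sign(n[2]); P=P[abs((P-c)@n)<.003]
print('bed n',n.round(3),'tilt',np.degrees(np.arccos(n[2])),'c',c.round(4),len(P))
blue=(bl>r+50)&(bl>g+25)
for nm,bx in(('stopL',box(348,365,237,250)),('stopR',box(390,408,232,246)),('fin',box(205,240,205,228))):
    q=w[bx&blue]; print(nm,len(q),q.mean(0).round(4),q.max(0).round(3),q.min(0).round(3))
red=(r>g+70)&(r>bl+70)&box(405,435,210,255)
q=w[red];print('red',len(q),q.mean(0).round(4),q.min(0).round(3),q.max(0).round(3))
q2=q[q[:,2]>q[:,2].max()-.012];print('post top',q2.mean(0).round(4),len(q2))
d=finder.masks_of(b,'blade')
for x in d:
    e=x['extent']
    if e[2]<260 and e[3]<240:
        W,_=pts(b,x['pixels']); W=W[(W[:,2]<.014)]
        print('blade rect',cv2.minAreaRect((W[:,:2]*1000).astype(np.float32)), np.median(W[:,2]))
fp=w[box(205,240,205,228)&blue]; t=fp[fp[:,2]>.03]; print('fin top',t.mean(0),len(t),cv2.minAreaRect((t[:,:2]*1000).astype(np.float32)))
dk=box(325,425,180,252)&(w[:,2]>.012)
print('disp rect',cv2.minAreaRect((w[dk][:,:2]*1000).astype(np.float32)))
```

```text
bed n [-0.638 -0.029  0.77 ] tilt 39.687320232040584 c [ 0.5286 -0.1937  0.0744] 424
stopL 27 [ 0.5045 -0.1561  0.0623] [ 0.507 -0.144  0.069] [ 0.502 -0.17   0.014]
stopR 28 [ 0.5088 -0.2579  0.0567] [ 0.511 -0.246  0.069] [ 0.506 -0.273  0.012]
fin 102 [0.5887 0.1736 0.0215] [0.605 0.188 0.041] [0.574 0.163 0.005]
red 122 [ 0.5129 -0.3032  0.0819] [ 0.481 -0.313  0.065] [ 0.539 -0.296  0.101]
post top [ 0.5058 -0.3039  0.0945] 29
blade rect ((584.6069946289062, 178.45758056640625), (139.43150329589844, 51.832889556884766), 78.47721862792969) 0.0082096901844019
fin top [0.59046319 0.17560097 0.03711486] 41 ((590.4307250976562, 176.14878845214844), (8.263509750366211, 24.798681259155273), 81.77044677734375)
disp rect ((571.6661987304688, -203.5285186767578), (184.54661560058594, 226.40272521972656), 0.9137609004974365)
```

View pics/crop.png

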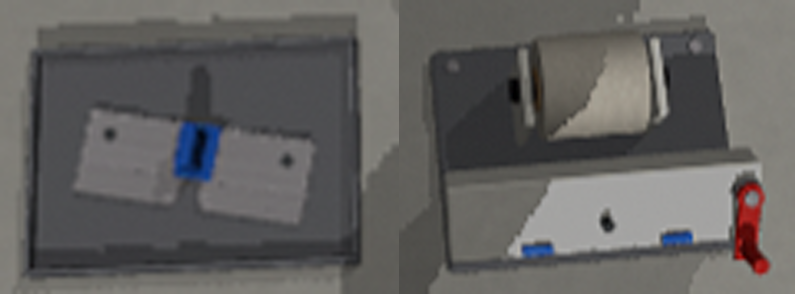

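The crop confirms it: the steel blade is in the tray with a blue/black fin (about 197,150 in the crop). Its notch is at the bottom, facing the robot, and its teeth face away. The dispenser's pin is at crop (607,221), the stops at (537,249) and (677,238), and the red keeper is open with its post at (762,266). I'll write a row planner and go to a close view of the bed.

```bash
cat >> h.py <<'E'
def tool_rot(yaw,tilt):
    # tool x along frame x (up slope), z = -normal; jaws along frame y
    return R.from_euler('z',yaw)*R.from_euler('y',-tilt)*R.from_euler('x',np.pi)
def plan(p,rot,p0=None,r0=None,v=.06,w=.18):
    """rows (cm, rad in tool axes) from the current or given pose to p, rot"""
    if p0 is None: s=monitor.get_state(); p0=np.array(s['tool_pos']); r0=R.from_quat(s['eef_rot'])
    p=np.array(p); rv=(r0.inv()*rot).as_rotvec()
    n=max(1,int(np.ceil(max(np.linalg.norm(p-p0)/v,np.linalg.norm(rv)/w)))); d=(p-p0)/n
    for i in range(n):
        ri=r0*R.from_rotvec(rv*i/n)
        print([float(a) for a in np.r_[(ri.inv().apply(d)*100).round(2),(rv/n).round(3)]],end=',\n')
    print('rows',n)
E
python3 - <<'E'
from h import *
print(np.array(snapshot('wrist')['hand_eye']).round(3))
r=tool_rot(.042,np.pi/6); n=-r.apply([0,0,1]); print(n)
plan(np.array([.521,-.206,.07])+.25*n,r)
E
```

```text
[[-0.    -0.948 -0.317  0.082]
 [ 1.    -0.001  0.001  0.001]
 [-0.001 -0.317  0.948 -0.082]
 [ 0.     0.     0.     1.   ]]
[-0.49955906 -0.02099383  0.8660254 ]
[4.19, -4.08, 0.2, -0.006, 0.065, 0.024],
[4.07, -4.18, 0.45, -0.006, 0.065, 0.024],
[3.93, -4.28, 0.68, -0.006, 0.065, 0.024],
[3.78, -4.38, 0.9, -0.006, 0.065, 0.024],
[3.6, -4.47, 1.12, -0.006, 0.065, 0.024],
[3.42, -4.56, 1.32, -0.006, 0.065, 0.024],
[3.22, -4.65, 1.5, -0.006, 0.065, 0.024],
[3.0, -4.74, 1.68, -0.006, 0.065, 0.024],
rows 8
```

>>> {"method": "carry_out", "body": {
  "motion": [4.19,-4.08,0.2,-0.006,0.065,0.024,4.07,-4.18,0.45,-0.006,0.065,0.024,3.93,-4.28,0.68,-0.006,0.065,0.024,3.78,-4.38,0.9,-0.006,0.065,0.024,3.6,-4.47,1.12,-0.006,0.065,0.024,3.42,-4.56,1.32,-0.006,0.065,0.024,3.22,-4.65,1.5,-0.006,0.065,0.024,3.0,-4.74,1.68,-0.006,0.065,0.024]
}}

```text
clock: 2.05
tool_pos: [0.3852, -0.2398, 0.302]
eef_rot: [0.972, 0.03, 0.233, -0.016]
contact_force: [-0.5, -1.5, -0.3]
opening: 0.997
```

Run:
```python
from h import *
st=monitor.get_state();s=snapshot('wrist');save(s['frame'],'w1.png'); np.save('w1.npy',dict(s=s,st=st),allow_pickle=True)
print(st['tool_pos'],st['qd'].round(3),st['q'].round(2))
w,uv=pts(s,None,st); f=s['frame']; r,g,b=f[uv[:,1],uv[:,0]].astype(int).T
blue=(b>r+50)&(b>g+25)&(w[:,2]>.05)
m=np.zeros(f.shape[:2],np.uint8); m[uv[blue][:,1],uv[blue][:,0]]=1
n,l,stt,c=cv2.connectedComponentsWithStats(m)
L=l[uv[:,1],uv[:,0]]
for i in range(1,n):
    if stt[i,4]>40: q=w[L==i]; print('blue',c[i].round(),stt[i,4],np.median(q,0).round(4),q.min(0).round(4),q.max(0).round(4))
red=(r>g+70)&(r>b+70)&(w[:,2]>.05); q=w[red]; print('red',len(q),uv[red].mean(0),q.min(0).round(3),q.max(0).round(3))
```

```text
[ 0.38524297 -0.2397853   0.30199479] [-0.512 -0.176  0.129 -0.101 -2.194 -0.042  1.636] [ 1.01  0.48 -0.56  2.31 -0.75  0.04 -0.21]
blue [246. 164.] 135 [ 0.5065 -0.1559  0.0666] [ 0.503  -0.1659  0.0627] [ 0.5111 -0.1439  0.0696]
blue [346. 166.] 137 [ 0.5105 -0.2558  0.0667] [ 0.507 -0.265  0.063] [ 0.5148 -0.2457  0.0694]
red 539 [396.88868275 161.71985158] [ 0.483 -0.313  0.061] [ 0.545 -0.296  0.1  ]
```

View pics/w1.png

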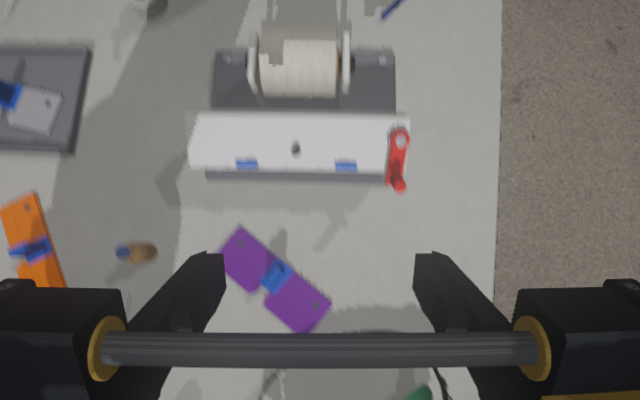

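The arm was still moving in that shot. It shows the bed, pin (295,148), stops (246,164) and (346,166), and the keeper open with its post low. The tilted-in pose drives joint 6 to its limit of 0.04. So I'll grip the fin with the tool tilted back about 30° relative to the blade, which makes the tool vertical when the blade sits on the 30° slope.

Run:
```python
from h import *
r=tool_rot(-.2,-.52); tz=r.apply([0,0,1]); G=np.array([.592,.176,.032])
plan(G-(.045+.11)*tz,r); print(G-.155*tz,tz)
```

```text
[2.27, -4.21, 2.97, -0.001, -0.11, 0.031],
[2.46, -4.28, 2.7, -0.001, -0.11, 0.031],
[2.6, -4.36, 2.42, -0.001, -0.11, 0.031],
[2.72, -4.45, 2.12, -0.001, -0.11, 0.031],
[2.8, -4.53, 1.81, -0.001, -0.11, 0.031],
[2.84, -4.62, 1.5, -0.001, -0.11, 0.031],
[2.84, -4.71, 1.18, -0.001, -0.11, 0.031],
[2.81, -4.8, 0.86, -0.001, -0.11, 0.031],
[2.74, -4.89, 0.55, -0.001, -0.11, 0.031],
rows 9
[0.66748122 0.1606992  0.16651197] [-0.48697562  0.09871484 -0.86781918]
```

>>> {"method": "carry_out", "body": {
  "motion": [2.2,-4.2,0.5,0,-0.11,0.03,2.4,-4.3,1.0,0,-0.11,0.03,2.6,-4.4,1.5,0,-0.11,0.03,2.7,-4.4,2.0,0,-0.11,0.03,2.8,-4.5,2.0,0,-0.11,0.03,2.8,-4.6,2.0,0,-0.11,0.03,2.8,-4.7,2.0,0,-0.11,0.03,2.8,-4.8,2.0,0,-0.11,0.03]
}}

```text
clock: 3.1
tool_pos: [0.5712, 0.046, 0.2215]
eef_rot: [0.99, -0.055, -0.125, -0.033]
contact_force: [1.6, -0.5, 0.6]
opening: 1.0
```

>>> {"method": "carry_out", "body": {
  "motion": [0,0,0,0,0,0,0,0,0,0,0,0,0,0,0,0,0,0]
}}

```text
clock: 3.48
tool_pos: [0.5694, 0.0429, 0.2227]
eef_rot: [0.99, -0.056, -0.123, -0.035]
contact_force: [-0.4, -0.8, -0.1]
opening: 1.002
```

Run:
```python
from h import *
st=monitor.get_state(); print(st['q'].round(2),st['qd'].round(2),st['tool_pos'].round(4))
r=tool_rot(-.2,-.52); tz=r.apply([0,0,1]); G=np.array([.592,.176,.032])
plan(G-(.045+.11)*tz,r)
```

```text
[-0.36  0.86  0.48  1.64 -0.52  1.03 -1.33] [-0.   -0.01 -0.    0.   -0.01  0.    0.  ] [0.5694 0.0429 0.2227]
[3.21, -4.18, 1.35, -0.007, -0.089, 0.032],
[3.18, -4.29, 1.04, -0.007, -0.089, 0.032],
[3.12, -4.4, 0.73, -0.007, -0.089, 0.032],
rows 3
```

>>> {"method": "carry_out", "body": {
  "motion": [3.2,-4.2,1.35,-0.007,-0.09,0.032,3.2,-4.3,1.0,-0.007,-0.09,0.032,3.1,-4.4,0.7,-0.007,-0.09,0.032,0,0,0,0,0,0,0,0,0,0,0,0]
}}

```text
clock: 4.1
tool_pos: [0.6676, 0.1614, 0.1668]
eef_rot: [0.961, -0.097, -0.257, -0.025]
contact_force: [0.0, -1.1, 1.2]
opening: 1.004
```

Run:
```python
from h import *
st=monitor.get_state();s=snapshot('wrist');save(s['frame'],'w2.png')
print(st['tool_pos'].round(4),st['q'].round(2),st['qd'].round(2))
w,uv=pts(s,None,st); f=s['frame']; r,g,b=f[uv[:,1],uv[:,0]].astype(int).T
d=[x for x in finder.masks_of(s,'blade')]
for x in d: 
    W,_=pts(s,x['pixels'],st); print(x['p'],x['extent'],np.median(W,0).round(3))
blue=(b>r+50)&(b>g+25)&(abs(w[:,0]-.59)<.05)&(abs(w[:,1]-.176)<.05)
q=w[blue]; print('fin',len(q),q.min(0).round(4),q.max(0).round(4)); t=q[q[:,2]>q[:,2].max()-.008]
print('top',t.mean(0).round(4),cv2.minAreaRect((t[:,:2]*1000).astype(np.float32)))
m=(abs(w[:,0]-.59)<.08)&(abs(w[:,1]-.176)<.09)&(w[:,2]>.006)&(w[:,2]<.0115)
```

```text
[0.6676 0.1614 0.1668] [-0.38  1.19  0.46  1.   -0.57  1.57 -1.69] [ 0.01 -0.05  0.02  0.03 -0.01  0.   -0.  ]
0.85 [356.0, 253.3, 423.1, 314.5] [0.428 0.125 0.004]
0.74 [614.2, 246.7, 640.0, 270.0] [ 0.407 -0.126  0.004]
0.62 [221.9, 163.8, 415.7, 223.4] [0.589 0.174 0.008]
fin 1343 [0.5418 0.1614 0.004 ] [0.6097 0.1901 0.0388]
top [0.5943 0.1751 0.0366] ((591.32470703125, 175.69088745117188), (9.496570587158203, 27.29343032836914), 79.69913482666016)
```

View pics/w2.png

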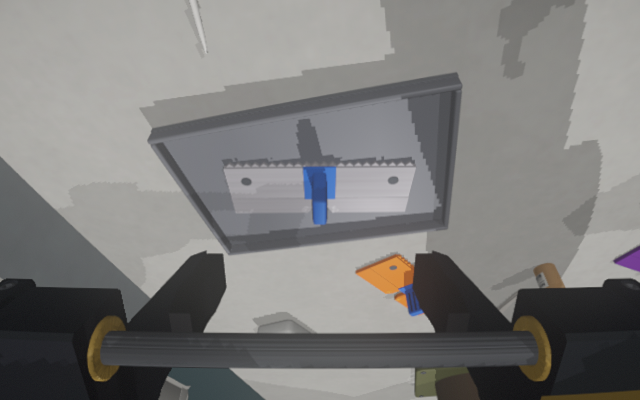

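The steel blade (222–415, 164–223) has its teeth on the far edge, and the fin is blue and black. Fin centre is (0.591, 0.176), which agrees with the top camera. Descending along the tool axis.

Run:
```python
from h import *
r=tool_rot(-.185,-.52); tz=r.apply([0,0,1]); G=np.array([.5915,.1757,.032])
plan(G-.045*tz,r,v=.03)
```

```text
[0.02, 0.02, 2.8, -0.002, 0.0, -0.004],
[0.02, 0.02, 2.8, -0.002, 0.0, -0.004],
[0.02, 0.01, 2.8, -0.002, 0.0, -0.004],
[0.02, 0.0, 2.8, -0.002, 0.0, -0.004],
rows 4
```

>>> {"method": "carry_out", "body": {
  "motion": [0,0,2.8,0,0,-0.004,0,0,2.8,0,0,-0.004,0,0,2.8,0,0,-0.004,0,0,2.8,0,0,-0.004,0,0,0,0,0,0],
  "hand": 5
}}

```text
clock: 4.82
tool_pos: [0.6114, 0.1743, 0.0704]
eef_rot: [0.962, -0.088, -0.259, -0.028]
contact_force: [-0.7, -0.9, -0.0]
opening: 0.569
```

>>> {"method": "carry_out", "body": {
  "motion": [0,0,0,0,0,0,0,0,0,0,0,0,0,0,0,0,0,0,0,0,0,0,0,0,0,0,0,0,0,0],
  "hand": 0,
  "grip_force": 35
}}

```text
clock: 5.45
tool_pos: [0.6129, 0.1745, 0.0695]
eef_rot: [0.962, -0.088, -0.257, -0.028]
contact_force: [-0.1, 0.3, 2.2]
opening: 0.11
```

>>> {"method": "carry_out", "body": {
  "motion": [-0.6,0,-1.0,0,0,0,-1.5,0,-2.6,0,0,0,-2.5,0,-4.3,0,0,0,-2.5,0,-4.3,0,0,0,-1.5,0,-2.6,0,0,0,0,0,0,0,0,0,0,0,0,0,0,0]
}}

```text
clock: 6.32
tool_pos: [0.6115, 0.1737, 0.2395]
eef_rot: [0.962, -0.088, -0.258, -0.028]
contact_force: [-0.8, -0.0, -1.7]
opening: 0.106
```

```bash
cat >> h.py <<'E'
def blade_in_tool(s):
    """fit the blade's top face in tool coordinates from a wrist picture: normal, and outline in the tool frame"""
    st=dict(tool_pos=[0,0,0],eef_rot=[0,0,0,1]); w,uv=pts(s,None,st)
    m=(w[:,2]>.03)&(w[:,2]<.1)&(abs(w[:,0])<.07)&(abs(w[:,1])<.08); return w[m],uv[m]
E
python3 - <<'E'
from h import *
st=monitor.get_state();s=snapshot('wrist');save(s['frame'],'w3.png'); np.save('w3.npy',dict(s=s,st=st),allow_pickle=True)
print(st['tool_pos'],st['opening'],st['contact_force'].round(1),st['q'].round(2))
w,uv=blade_in_tool(s); r,g,b=s['frame'][uv[:,1],uv[:,0]].astype(int).T
m=(abs(r-b)<30)&(abs(w[:,1])>.015)&(r>60); P=w[m]; n=np.array([.5,0,-.866])
n0=n; c=np.array([.0,0,.07])
# expected top plane: 24mm below grasp along blade normal
c=np.array([0,0,.045])-.024*n
P=P[abs((P-c)@n)<.008]
for _ in range(6):
    c=P.mean(0); n=np.linalg.svd(P-c,full_matrices=False)[2][2]; n*=np.sign(n@n0); P=P[abs((P-c)@n)<.0025]
print('n',n.round(3),'pitch',np.degrees(np.arctan2(n[0],-n[2])),'roll',np.degrees(n[1]),len(P),'d grasp->top',(np.array([0,0,.045])-c)@n)
ey=np.array([0,-1.,0]); ey-=n*(ey@n); ey/=np.linalg.norm(ey); ex=np.cross(ey,n)
q=np.c_[(P-[0,0,.045])@ex,(P-[0,0,.045])@ey]*1000
print('x',q[:,0].min(),q[:,0].max(),'y',q[:,1].min(),q[:,1].max(),cv2.minAreaRect(q.astype(np.float32)))
for lo in range(-70,70,20):
    k=(q[:,1]>lo)&(q[:,1]<lo+20); print(lo,k.sum(),np.percentile(q[k,0],[1,99]).round(1) if k.sum()>5 else '')
E
```

```text
[0.611511   0.17365107 0.23947841] 0.10578236111565305 [-0.8 -0.  -1.7] [-0.45  1.03  0.47  1.2  -0.54  1.54 -1.66]
n [-0.494 -0.004 -0.869] pitch -29.63585662721777 roll -0.20966973193655916 3900 d grasp->top 0.022679711897017285
x -24.24345887132503 -4.806840147832363 y -71.06492199879102 69.5280262286599 ((-14.506744384765625, -0.769561767578125), (140.59886169433594, 19.249975204467773), 89.8831787109375)
-70 811 [-23.7  -5.7]
-50 810 [-23.7  -5.5]
-30 300 [-23.4  -5.3]
-10 0 
10 349 [-23.6  -5.3]
30 818 [-23.5  -5.4]
50 786 [-23.6  -5.2]
```

View pics/w3.png

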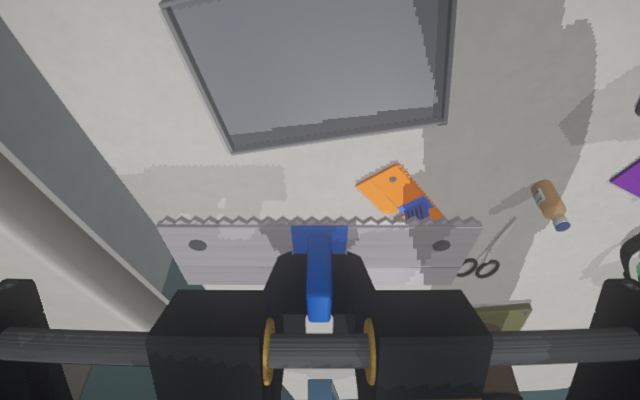

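The blade is held square in the gripper, with its teeth edge at row 222. I had the sign wrong in the starting normal, so I'll refit for the full outline and plan the move over the bed.

```bash
cat > fit.py <<'E'
from h import *
def fit(s,verbose=True):
    w,uv=blade_in_tool(s); r,g,b=s['frame'][uv[:,1],uv[:,0]].astype(int).T
    m=(abs(r-b)<30)&(abs(w[:,1])>.018)&(r>60); P=w[m]; n=n0=np.array([-.494,0,-.869]); c=np.array([0,0,.045])-.0235*n
    P=P[abs((P-c)@n)<.005]
    for _ in range(6):
        c=P.mean(0); n=np.linalg.svd(P-c,full_matrices=False)[2][2]; n*=np.sign(n@n0); P=P[abs((P-c)@n)<.0025]
    ey=np.array([0,-1.,0]); ey-=n*(ey@n); ey/=np.linalg.norm(ey); ex=np.cross(ey,n)
    q=np.c_[(P-[0,0,.045])@ex,(P-[0,0,.045])@ey]*1000
    print('n',n.round(3),'pitch',np.arctan2(n[0],-n[2]).round(4),len(P),'d',((np.array([0,0,.045])-c)@n).round(4))
    print(np.percentile(q,[.5,99.5],axis=0).round(1),cv2.minAreaRect(q.astype(np.float32)))
E
python3 - <<'E'
from fit import *
D=np.load('w3.npy',allow_pickle=True).item(); fit(D['s'])
# coarse bed frame
yaw=.041; Rb=R.from_euler('z',yaw)*R.from_euler('y',-np.pi/6)
O=np.array([.521,-.206,.07])
# grasp point in blade frame (.009+dx,0,.0265); blade pose above home: x+17, z+25mm -> high hover first
rt=tool_rot(yaw,np.pi/6-.518); 
G=O+Rb.apply([.0135+.009+.017,0,.028+.06]); T=G-.045*rt.apply([0,0,1]); print('T',T,rt.as_quat())
st=monitor.get_state(); p0=st['tool_pos'];r0=R.from_quat(st['eef_rot'])
plan(T+[0,0,.03],rt)
E
```

```text
n [-0.483 -0.004 -0.876] pitch -0.5041 13793 d 0.0229
[[-32.9 -70. ]
 [ 19.7  68.8]] ((-6.504650115966797, -0.608062744140625), (54.99967956542969, 140.73280334472656), 0.4935446083545685)
T [ 0.5109645  -0.20641169  0.21095953] [ 9.99785965e-01  2.04984839e-02  2.79879594e-03 -5.73833555e-05]
[-0.4, 5.6, 0.14, -0.01, 0.076, -0.031],
[-0.58, 5.58, 0.16, -0.01, 0.076, -0.031],
[-0.77, 5.56, 0.16, -0.01, 0.076, -0.031],
[-0.95, 5.53, 0.15, -0.01, 0.076, -0.031],
[-1.14, 5.5, 0.12, -0.01, 0.076, -0.031],
[-1.31, 5.46, 0.08, -0.01, 0.076, -0.031],
[-1.49, 5.41, 0.03, -0.01, 0.076, -0.031],
rows 7
```

>>> {"method": "carry_out", "body": {
  "motion": [-0.4,5.6,0.14,-0.01,0.076,-0.031,-0.6,5.6,0.16,-0.01,0.076,-0.031,-0.8,5.6,0.16,-0.01,0.076,-0.031,-0.9,5.5,0.15,-0.01,0.076,-0.031,-1.1,5.5,0.12,-0.01,0.076,-0.031,-1.3,5.5,0.08,-0.01,0.076,-0.031,-1.5,5.4,0.03,-0.01,0.076,-0.031,0,0,0,0,0,0]
}}

```text
clock: 7.38
tool_pos: [0.5079, -0.2134, 0.2423]
eef_rot: [1.0, 0.015, 0.004, 0.003]
contact_force: [0.3, 0.6, -1.4]
opening: 0.111
```

>>> {"method": "carry_out", "body": {
  "motion": [0,0,0,0,0,0,0,0,0,0,0,0]
}}

```text
clock: 7.62
tool_pos: [0.5128, -0.2051, 0.2417]
eef_rot: [1.0, 0.022, 0.005, 0.001]
contact_force: [0.2, 0.5, -0.5]
opening: 0.111
```

Run:
```python
from fit import *
st=monitor.get_state();s=snapshot('wrist');b=snapshot('top')
np.save('w4.npy',dict(s=s,st=st,b=b),allow_pickle=True)
print(st['tool_pos'],st['eef_rot'].round(4),st['q'].round(2),st['qd'].round(2),st['contact_force'])
save(s['frame'],'w4.png'); fit(s)
```

```text
[ 0.51275875 -0.20514909  0.24170646] [9.997e-01 2.200e-02 4.800e-03 8.000e-04] [ 0.06  0.71  0.4   1.87 -0.45  0.63 -0.78] [-0.01 -0.    0.   -0.    0.   -0.    0.  ] [ 0.21581588  0.49334441 -0.51557464]
n [-0.483 -0.003 -0.876] pitch -0.5036 13819 d 0.0227
[[-33.4 -70. ]
 [ 19.5  68.7]] ((-6.89111328125, -0.599945068359375), (141.01986694335938, 55.217220306396484), 89.84007263183594)
```

View pics/w4.png

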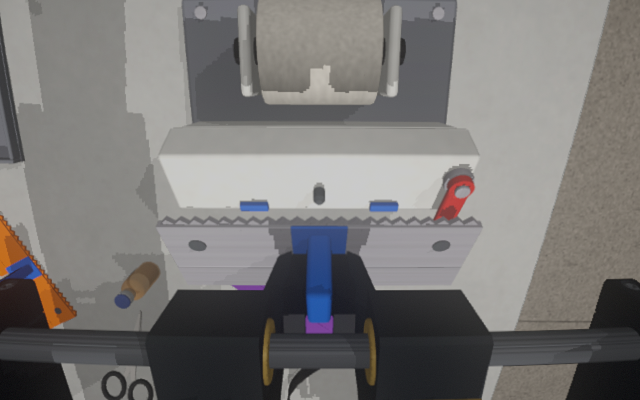

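The wrist view is clear: pin (319,195), stops (254,206) and (384,206), bed top edge, and keeper open. I'll measure the bed frame from this still frame.

Run:
```python
from fit import *
D=np.load('w4.npy',allow_pickle=True).item(); s,st=D['s'],D['st']
w,uv=pts(s,None,st); r,g,b=s['frame'][uv[:,1],uv[:,0]].astype(int).T
box=lambda a,c,d,e:(uv[:,0]>=a)&(uv[:,0]<=c)&(uv[:,1]>=d)&(uv[:,1]<=e)
P=w[(box(190,300,160,198)|box(335,430,160,198))]
for _ in range(6):
    c=P.mean(0); n=np.linalg.svd(P-c,full_matrices=False)[2][2]; n*=np.sign(n[2]); P=P[abs((P-c)@n)<.002]
print('bed n',n.round(4),'tilt',np.degrees(np.arccos(n[2])).round(2),'yaw',np.arctan2(-n[1],-n[0]).round(4),len(P))
blue=(b>r+50)&(b>g+25); Q=[]
for bx in (box(230,280,195,215),box(360,410,195,215)):
    q=w[bx&blue]; h=(q-c)@n; q=q[h>.003]; Q.append(q); print('stop',len(q),q.mean(0).round(4),'h',np.median(h).round(4))
yaw=np.arctan2(*( (Q[0].mean(0)-Q[1].mean(0))*[-1,1,0])[:2]); print('yaw stops',yaw)
Rb=R.from_euler('z',yaw)*R.from_euler('y',-np.pi/6)
# pixels of each stop and edges in bed axes
L=[Rb.inv().apply(q) for q in Q]
for l in L: print('stop bed axes x',np.percentile(l[:,0],[2,98]).round(4),'y',np.percentile(l[:,1],[2,50,98]).round(4),'z',np.median(l[:,2]).round(4))
cb=Rb.inv().apply(c); print('bed plane z',cb[2].round(4))
k=box(308,330,178,208)&(((w-c)@n)>.003)&~blue; p=Rb.inv().apply(w[k]); print('pin pts',len(p),'y',np.percentile(p[:,1],[2,50,98]).round(4),'x',np.percentile(p[:,0],[2,50,98]).round(4),'z',p[:,2].max().round(4))
y0=(L[0][:,1].min()+L[0][:,1].max()+L[1][:,1].min()+L[1][:,1].max())/4
x0=np.mean([np.percentile(l[:,0],98) for l in L])+.0115
print('O bed axes',x0,y0,cb[2],'world',Rb.apply([x0,y0,cb[2]]).round(4))
red=(r>g+70)&(r>b+70)&box(420,490,150,225); q=Rb.inv().apply(w[red])-[x0,y0,cb[2]]
print('red',np.percentile(q,[1,50,99],axis=0).round(4)); t=q[q[:,2]>.038]; print('post top',len(t),t.mean(0))
```

```text
bed n [-0.506  -0.0197  0.8623] tilt 30.42 yaw 0.039 8042
stop 192 [ 0.5051 -0.1566  0.067 ] h 0.0045
stop 186 [ 0.5093 -0.2562  0.0672] h 0.0043
yaw stops 0.042318075863936475
stop bed axes x [0.4604 0.4679] y [-0.1879 -0.178  -0.1677] z -0.1909
stop bed axes x [0.461  0.4679] y [-0.2876 -0.2777 -0.2674] z -0.1907
bed plane z -0.1953
pin pts 154 y [-0.2315 -0.2275 -0.2235] x [0.4773 0.4815 0.4836] z -0.1825
O bed axes 0.47942895730946833 -0.22762732139870412 -0.19527496739180109 world [ 0.522  -0.2057  0.0706]
red [[-0.0174 -0.1077  0.0072]
 [ 0.0039 -0.0979  0.0119]
 [ 0.0219 -0.0904  0.0152]]
post top 3 [ 0.07400181 -0.05579534  0.0875207 ]
```

```bash
cat > place.py <<'E'
from h import *
YAW=.041; O=np.array([.522,-.2057,.0706]); Rb=R.from_euler('z',YAW)*R.from_euler('y',-np.pi/6)
p=-.504; n=np.array([np.sin(p),0,-np.cos(p)]); ey=np.array([0,-1.,0]); ex=np.cross(ey,n)
B=R.from_matrix(np.c_[ex,ey,n]); RT=Rb*B.inv()
o_t=np.array([0,0,.045])+ex*(-.0075)+ey*(-.0006)-n*.0268   # blade origin in tool frame
def T(x,y,z): return O+Rb.apply([x,y,z])-RT.apply(o_t)
def now():
    s=monitor.get_state(); r=R.from_quat(s['eef_rot']); o=r.apply(o_t)+s['tool_pos']; bl=Rb.inv()*r*B
    print('blade est in bed mm',(Rb.inv().apply(o-O)*1000).round(1),'rot',bl.as_rotvec().round(3),'F bed',Rb.inv().apply(s['contact_force']).round(1),'q',s['q'].round(2))
E
python3 - <<'E'
from place import *
now(); plan(T(.0305,0,.010),RT,v=.04); print('in tool axes, bed x,y,z:',RT.inv().apply(Rb.as_matrix().T).round(3))
E
```

```text
blade est in bed mm [47.9 -0.1 87.1] rot [-0.001  0.01   0.004] F bed [-0.3 -0.9 -1.4] q [ 0.06  0.71  0.4   1.87 -0.45  0.63 -0.78]
[1.1, -0.0, 3.79, 0.001, 0.005, 0.002],
[1.08, -0.0, 3.79, 0.001, 0.005, 0.002],
rows 2
in tool axes, bed x,y,z: [[ 0.876  0.    -0.483]
 [-0.    -1.    -0.   ]
 [-0.483 -0.    -0.876]]
```

>>> {"method": "carry_out", "body": {
  "motion": [0.6,0,1.9,0,0.003,0.001,0.5,0,1.9,0,0.003,0.001,0.6,0,1.9,0,0.003,0.001,0.5,0,1.9,0,0.002,0.001,0,0,0,0,0,0,0,0,0,0,0,0,0,0,0,0,0,0]
}}

```text
clock: 8.6
tool_pos: [0.5354, -0.2068, 0.1676]
eef_rot: [1.0, 0.018, 0.011, 0.002]
contact_force: [-0.6, -1.0, -2.2]
opening: 0.108
```

Run:
```python
from place import *
now(); plan(T(.0305,0,.0015),RT,v=.04)
s=snapshot('wrist'); save(s['frame'],'w5.png')
```

```text
blade est in bed mm [31.1 -2.6 11. ] rot [-0.006 -0.003 -0.002] F bed [-1.7 -0.9 -1.6] q [ 0.11  0.84  0.32  1.86 -0.52  0.5  -0.75]
[0.43, -0.23, 0.86, 0.004, -0.003, -0.004],
rows 1
```

View pics/w5.png

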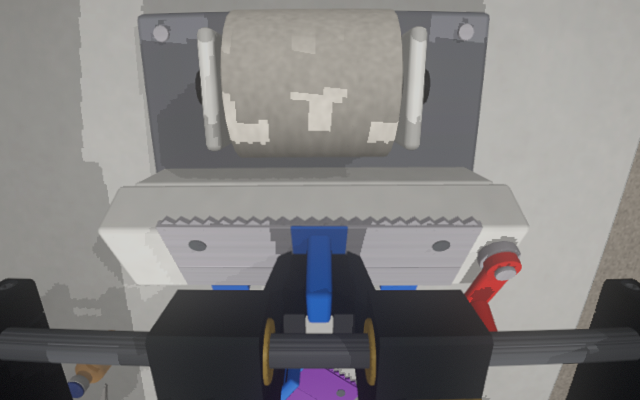

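Image and state agree: the stops' midpoint (col 314.5) is about 3 mm to +y of the blade centre (col 320). I'll correct the sideways offset first, then lower.

>>> {"method": "carry_out", "body": {
  "motion": [0,-0.27,0,0.004,-0.003,-0.004,0,0,0,0,0,0,0,0,0,0,0,0]
}}

```text
clock: 9.02
tool_pos: [0.5352, -0.2038, 0.167]
eef_rot: [1.0, 0.021, 0.01, -0.0]
contact_force: [-0.6, -0.6, -1.5]
opening: 0.11
```

Run:
```python
from place import *
for _ in range(3): now(); snapshot('wrist')
plan(T(.0305,0,.0015),RT,v=.04)
s=snapshot('wrist'); f=s['frame'].astype(int); r,g,b=f[...,0],f[...,1],f[...,2]
bl=(b>r+50)&(b>g+25)
for a,c in((190,270),(370,440)):
    v,u=np.nonzero(bl[280:296,a:c]); print('stop px',u.min()+a,u.max()+a,v.min()+280,v.max()+280)
```

```text
blade est in bed mm [30.4  0.8 10.7] rot [ 0.001  0.001 -0.   ] F bed [-1.3 -0.6 -1.1] q [ 0.11  0.84  0.32  1.86 -0.52  0.5  -0.75]
blade est in bed mm [30.4  0.8 10.7] rot [ 0.     0.001 -0.   ] F bed [-0.7 -0.1 -1. ] q [ 0.11  0.84  0.32  1.86 -0.52  0.5  -0.75]
blade est in bed mm [30.3  0.8 10.6] rot [ 0.     0.001 -0.   ] F bed [-0.4  0.2 -1.8] q [ 0.11  0.84  0.32  1.86 -0.52  0.5  -0.75]
[0.45, 0.07, 0.79, -0.001, 0.001, -0.0],
rows 1
stop px 217 254 285 289
stop px 386 422 285 289
```

Now centred: stops at col 319.8, blade at col 320. Lowering to just above the bed.

>>> {"method": "carry_out", "body": {
  "motion": [0.22,0.02,0.4,0,0,0,0.22,0.02,0.4,0,0,0,0,0,0,0,0,0,0,0,0,0,0,0]
}}

```text
clock: 9.72
tool_pos: [0.5397, -0.204, 0.1589]
eef_rot: [1.0, 0.02, 0.009, -0.001]
contact_force: [0.8, -0.7, -1.2]
opening: 0.11
```

Run:
```python
from place import *
now(); plan(T(.0185,0,.0015),RT,v=.004)
```

```text
blade est in bed mm [30.2  0.4  1.4] rot [ 0.001  0.001 -0.   ] F bed [ 0.1 -0.7 -1.4] q [ 0.11  0.86  0.31  1.85 -0.52  0.49 -0.75]
[-0.35, 0.01, 0.19, -0.0, 0.0, -0.0],
[-0.35, 0.01, 0.19, -0.0, 0.0, -0.0],
[-0.35, 0.01, 0.19, -0.0, 0.0, -0.0],
rows 3
```

No contact yet. Sliding down the slope.

>>> {"method": "carry_out", "body": {
  "motion": [-0.26,0.01,0.15,0,0,0,-0.26,0.01,0.15,0,0,0,-0.26,0.01,0.15,0,0,0,-0.26,0.01,0.15,0,0,0,0,0,0,0,0,0,0,0,0,0,0,0]
}}

```text
clock: 10.48
tool_pos: [0.5296, -0.2048, 0.1528]
eef_rot: [1.0, 0.02, 0.01, -0.0]
contact_force: [0.3, -0.5, -1.0]
opening: 0.111
```

Run:
```python
from place import *
now(); plan(T(.0135,0,.001),RT,v=.004)
```

```text
blade est in bed mm [18.4 -0.   1.2] rot [ 0.     0.001 -0.   ] F bed [-0.2 -0.5 -1.1] q [ 0.12  0.86  0.29  1.88 -0.53  0.46 -0.73]
[-0.21, -0.0, 0.13, -0.0, 0.0, -0.0],
[-0.21, -0.0, 0.13, -0.0, 0.0, -0.0],
rows 2
```

>>> {"method": "carry_out", "body": {
  "motion": [-0.13,0,0.08,0,0,0,-0.13,0,0.08,0,0,0,-0.13,0,0.08,0,0,0,0,0,0,0,0,0,0,0,0,0,0,0]
}}

```text
clock: 11.1
tool_pos: [0.5256, -0.205, 0.1503]
eef_rot: [1.0, 0.02, 0.009, -0.0]
contact_force: [0.3, -0.5, -1.2]
opening: 0.113
```

>>> {"method": "carry_out", "body": {
  "motion": [-0.1,0,0.06,0,0,0,0,0,0,0,0,0,0,0,0,0,0,0]
}}

```text
clock: 11.48
tool_pos: [0.5255, -0.205, 0.1501]
eef_rot: [1.0, 0.021, 0.01, -0.0]
contact_force: [3.1, -0.0, 2.5]
opening: 0.111
```

>>> {"method": "carry_out", "body": {
  "motion": [-0.1,0,0.06,0,0,0,0,0,0,0,0,0,0,0,0,0,0,0]
}}

```text
clock: 11.85
tool_pos: [0.5254, -0.2051, 0.1499]
eef_rot: [1.0, 0.021, 0.011, -0.0]
contact_force: [4.4, 1.5, 5.2]
opening: 0.115
```

Run:
```python
from place import *
now()
```

```text
blade est in bed mm [13.6 -0.2  0.7] rot [-0.    -0.003  0.001] F bed [6.5 1.3 2.3] q [ 0.13  0.86  0.28  1.9  -0.54  0.44 -0.72]
```

The stops are felt at an estimated x of 13.6 mm. I'll press lightly onto the bed, then open.

>>> {"method": "carry_out", "body": {
  "motion": [0.05,0,0.09,0,0,0,0,0,0,0,0,0,0,0,0,0,0,0]
}}

```text
clock: 12.22
tool_pos: [0.5258, -0.2051, 0.1494]
eef_rot: [1.0, 0.021, 0.011, -0.0]
contact_force: [3.6, 1.0, 10.1]
opening: 0.106
```

>>> {"method": "carry_out", "body": {
  "motion": [0,0,0,0,0,0,0,0,0,0,0,0,0,0,0,0,0,0,0,0,0,0,0,0],
  "hand": 3
}}

```text
clock: 12.72
tool_pos: [0.5238, -0.2051, 0.1479]
eef_rot: [1.0, 0.02, 0.009, -0.001]
contact_force: [0.9, 0.2, 0.7]
opening: 0.338
```

Run:
```python
from place import *
now()
from fit import *
fit(snapshot('wrist'))
```

```text
blade est in bed mm [10.9  0.  -0.1] rot [ 0.001  0.002 -0.001] F bed [1.1 0.1 0.1] q [ 0.13  0.86  0.28  1.9  -0.54  0.44 -0.72]
n [-0.466 -0.002 -0.885] pitch -0.485 13336 d 0.0231
[[-30.  -70.3]
 [ 22.9  68.7]] ((-4.786584854125977, 0.41733551025390625), (59.21297073364258, 143.38169860839844), 1.3659919500350952)
```

>>> {"method": "carry_out", "body": {
  "motion": [-0.3,0,-0.8,0,0,0,-1,0,-2,0,0,0,-1.5,0,-3,0,0,0,-2,0,-3,0,0,0,-2,0,-3,0,0,0,0,0,0,0,0,0,0,0,0,0,0,0]
}}

```text
clock: 13.65
tool_pos: [0.4545, -0.2077, 0.2647]
eef_rot: [1.0, 0.021, 0.01, -0.001]
contact_force: [0.2, -1.0, 0.4]
opening: 0.342
```

Run:
```python
from place import *
st=monitor.get_state();s=snapshot('wrist');save(s['frame'],'w6.png');print(st['tool_pos'],st['contact_force'].round(1))
w,uv=pts(s,None,st); f=s['frame']; r,g,b=f[uv[:,1],uv[:,0]].astype(int).T
q=(Rb.inv().apply(w-O))*1000
m=(abs(q[:,1])<68)&(abs(q[:,1])>15)&(q[:,0]>-6)&(q[:,0]<34)&(abs(q[:,2]-4)<5); A=np.c_[q[m][:,:2],np.ones(m.sum())]
print('blade top z=a x+b y+c',np.linalg.lstsq(A,q[m][:,2],rcond=None)[0].round(4),m.sum())
m=(abs(q[:,1]+90)<14)&(q[:,0]>-8)&(q[:,0]<0)&(abs(q[:,2])<4); print('bare bed z right',np.median(q[m][:,2]),m.sum())
m=(abs(q[:,1]-90)<14)&(q[:,0]>-8)&(q[:,0]<30)&(abs(q[:,2])<4); print('bare bed z left',np.median(q[m][:,2]),m.sum())
k=(b>r+50)&(b>g+25)&(abs(q[:,1])<25)&(q[:,2]>25)&(q[:,2]<40); print('fin top',k.sum(),q[k].min(0).round(1),q[k].max(0).round(1),q[k].mean(0).round(1))
red=(r>g+70)&(r>b+70)&(abs(q[:,1]+100)<50)&(q[:,2]>0)&(q[:,2]<60); print('red',red.sum(),np.percentile(q[red],[1,50,99],axis=0).round(1)); t=q[red&(q[:,2]>36)];print('post top',len(t),t.mean(0).round(1) if len(t) else '')
```

```text
[ 0.45446607 -0.20766574  0.26473116] [ 0.2 -1.   0.4]
blade top z=a x+b y+c [ 2.7000e-03 -1.1000e-03  3.7961e+00] 7128
bare bed z right -0.2383931994074808 209
bare bed z left -0.266244068563664 1685
fin top 746 [-138.1   -5.2   25. ] [35.3 25.  35.9] [-3.3  3.6 32.3]
red 984 [[ -29.8 -107.5    8.9]
 [  -5.1  -97.4   12.2]
 [  21.5  -90.2   44.8]]
post top 177 [-21.1 -97.2  42.8]
```

View pics/w6.png

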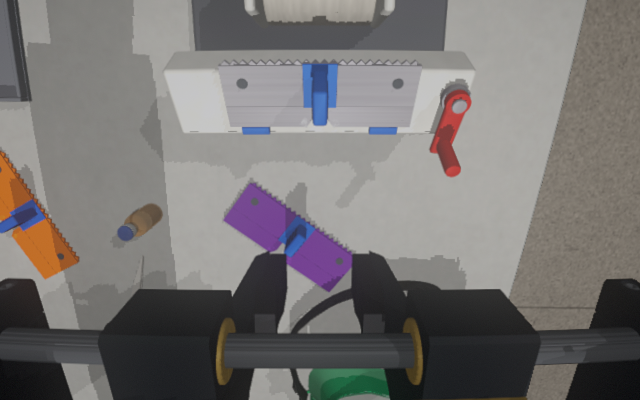

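The blade is seated: top face flat at z = 3.8 mm with no tilt, notched edge against both stops (256,130) and (383,130). The keeper post top is at (452,168), an angle of about 1.49 rad. I'll pinch the post lightly and carry it round the arc.

```bash
cat >> place.py <<'E'
def Gp(th,z=.036): return np.array([.0135-.036*np.sin(th),-.1+.036*np.cos(th),z])
def TG(g): return O+Rb.apply(g)-RT.apply([0,0,.045])
E
python3 - <<'E'
from place import *
a=TG(Gp(1.49)); h=a+np.array([0,0,.06])
plan(h,RT,v=.05); plan(a,RT,h,RT,v=.02)
E
```

```text
[0.93, 3.27, 2.3, -0.0, 0.0, 0.0],
[0.93, 3.27, 2.31, -0.0, 0.0, 0.0],
[0.93, 3.27, 2.31, -0.0, 0.0, 0.0],
rows 3
[-0.04, -0.0, 2.0, 0.0, 0.0, 0.0],
[-0.04, -0.0, 2.0, 0.0, 0.0, 0.0],
[-0.04, -0.0, 2.0, 0.0, 0.0, 0.0],
rows 3
```

>>> {"method": "carry_out", "body": {
  "motion": [0.93,3.27,2.3,0,0,0,0.93,3.27,2.3,0,0,0,0.93,3.27,2.3,0,0,0,0,0,0,0,0,0,0,0,0,0,0,0,0,0,0,0,0,0],
  "hand": 4
}}

```text
clock: 14.45
tool_pos: [0.4874, -0.3035, 0.1966]
eef_rot: [1.0, 0.021, 0.009, -0.001]
contact_force: [0.6, 0.7, 1.2]
opening: 0.456
```

Run:
```python
from place import *
a=TG(Gp(1.49)); plan(a,RT,v=.02)
st=monitor.get_state();s=snapshot('wrist');print(st['q'].round(2))
w,uv=pts(s,None,st); r,g,b=s['frame'][uv[:,1],uv[:,0]].astype(int).T; q=(Rb.inv().apply(w-O))*1000
red=(r>g+70)&(r>b+70)&(abs(q[:,1]+100)<50)&(q[:,2]>0)&(q[:,2]<60);t=q[red&(q[:,2]>36)];print('post',red.sum(),len(t),t.mean(0).round(1) if len(t) else '')
```

```text
[-0.02, 0.02, 1.52, -0.0, 0.0, 0.0],
[-0.02, 0.02, 1.52, -0.0, 0.0, 0.0],
[-0.02, 0.02, 1.52, -0.0, 0.0, 0.0],
[-0.02, 0.02, 1.52, -0.0, 0.0, 0.0],
rows 4
[ 0.3   0.79  0.33  1.84 -0.46  0.56 -0.61]
post 1602 293 [-20.4 -97.6  42. ]
```

>>> {"method": "carry_out", "body": {
  "motion": [0,0.02,1.5,0,0,0,0,0.02,1.5,0,0,0,0,0.02,1.5,0,0,0,0,0.02,1.5,0,0,0,0,0,0,0,0,0,0,0,0,0,0,0]
}}

```text
clock: 15.25
tool_pos: [0.4884, -0.3057, 0.1364]
eef_rot: [1.0, 0.02, 0.009, -0.0]
contact_force: [-0.3, -0.7, 0.6]
opening: 0.453
```

>>> {"method": "carry_out", "body": {
  "motion": [0,0,0,0,0,0,0,0,0,0,0,0,0,0,0,0,0,0,0,0,0,0,0,0],
  "hand": 0,
  "grip_force": 12
}}

```text
clock: 15.75
tool_pos: [0.4883, -0.3053, 0.1366]
eef_rot: [1.0, 0.021, 0.009, -0.001]
contact_force: [0.5, 0.9, 1.7]
opening: 0.133
```

Run:
```python
from place import *
st=monitor.get_state(); g=Rb.inv().apply(R.from_quat(st['eef_rot']).apply([0,0,.045])+st['tool_pos']-O)
th=np.arctan2(.0135-g[0],g[1]+.1); print('grasp bed',g.round(4),'th',th,'rad',np.hypot(.0135-g[0],g[1]+.1),st['opening'],st['contact_force'].round(1))
tt=np.linspace(1.5,0.02,15); prev=TG(Gp(tt[0]))
for t in tt[1:]:
    c=TG(Gp(t)); print((RT.inv().apply(c-prev)*100).round(2).tolist(),end=','); prev=c
```

```text
grasp bed [-0.0214 -0.0981  0.0366] th 1.515265379464546 rad 0.034996526061036114 0.13330380959880467 [0.5 0.9 1.7]
[0.04, -0.38, -0.02],[0.08, -0.37, -0.04],[0.11, -0.36, -0.06],[0.14, -0.34, -0.08],[0.17, -0.32, -0.1],[0.2, -0.3, -0.11],[0.23, -0.28, -0.13],[0.25, -0.25, -0.14],[0.27, -0.22, -0.15],[0.29, -0.18, -0.16],[0.31, -0.14, -0.17],[0.32, -0.11, -0.18],[0.33, -0.07, -0.18],[0.33, -0.03, -0.18],
```

The post is gripped (opening 11.7 mm). Swinging it round.

>>> {"method": "carry_out", "body": {
  "motion": [0.04,-0.38,-0.02,0,0,0,0.08,-0.37,-0.04,0,0,0,0.11,-0.36,-0.06,0,0,0,0.14,-0.34,-0.08,0,0,0,0.17,-0.32,-0.1,0,0,0,0.2,-0.3,-0.11,0,0,0,0.23,-0.28,-0.13,0,0,0]
}}

```text
clock: 16.62
tool_pos: [0.4971, -0.2814, 0.1421]
eef_rot: [1.0, 0.021, 0.009, -0.001]
contact_force: [-2.1, -3.4, -2.5]
opening: 0.13
```

>>> {"method": "carry_out", "body": {
  "motion": [0.25,-0.25,-0.14,0,0,0,0.27,-0.22,-0.15,0,0,0,0.29,-0.18,-0.16,0,0,0,0.31,-0.14,-0.17,0,0,0,0,0,0,0,0,0,0,0,0,0,0,0]
}}

```text
clock: 17.38
tool_pos: [0.5082, -0.2729, 0.1486]
eef_rot: [1.0, 0.021, 0.01, -0.001]
contact_force: [-1.6, -2.0, 0.9]
opening: 0.129
```

Run:
```python
from place import *
st=monitor.get_state(); g=Rb.inv().apply(R.from_quat(st['eef_rot']).apply([0,0,.045])+st['tool_pos']-O)
th=np.arctan2(.0135-g[0],g[1]+.1); print('grasp bed',g.round(4),'th',th,'rad',np.hypot(.0135-g[0],g[1]+.1),st['opening'],st['contact_force'].round(1))
print((RT.inv().apply(TG(Gp(0,g[2]))-st['tool_pos'])*100).round(2))
```

```text
grasp bed [ 0.003  -0.0665  0.0364] th 0.30462713712897815 rad 0.035127886052192935 0.1289616563107018 [-1.6 -2.   0.9]
[ 0.92 -0.25 -0.51]
```

>>> {"method": "carry_out", "body": {
  "motion": [0.32,-0.11,-0.18,0,0,0,0.33,-0.07,-0.18,0,0,0,0.3,-0.03,-0.16,0,0,0,0,0,0,0,0,0,0,0,0,0,0,0]
}}

```text
clock: 18.0
tool_pos: [0.5171, -0.2699, 0.1538]
eef_rot: [1.0, 0.021, 0.009, -0.001]
contact_force: [-3.4, 0.9, 0.6]
opening: 0.129
```

>>> {"method": "carry_out", "body": {
  "motion": [0.15,0,-0.08,0,0,0,0,0,0,0,0,0,0,0,0,0,0,0]
}}

```text
clock: 18.38
tool_pos: [0.5182, -0.2698, 0.1544]
eef_rot: [1.0, 0.021, 0.009, -0.001]
contact_force: [-4.1, 2.3, 0.7]
opening: 0.128
```

Run:
```python
from place import *
st=monitor.get_state(); g=Rb.inv().apply(R.from_quat(st['eef_rot']).apply([0,0,.045])+st['tool_pos']-O)
th=np.arctan2(.0135-g[0],g[1]+.1); print('grasp bed',g.round(4),'th',th,'rad',np.hypot(.0135-g[0],g[1]+.1),st['opening'],st['contact_force'].round(1))
```

```text
grasp bed [ 0.0145 -0.0637  0.0364] th -0.028656783833485997 rad 0.036276220820088044 0.1276148242974082 [-4.1  2.3  0.7]
```

>>> {"method": "carry_out", "body": {
  "motion": [0.2,0,-0.1,0,0,0,0,0,0,0,0,0,0,0,0,0,0,0]
}}

```text
clock: 18.75
tool_pos: [0.5201, -0.2695, 0.1555]
eef_rot: [1.0, 0.021, 0.009, -0.002]
contact_force: [-4.9, 3.0, 1.2]
opening: 0.129
```

>>> {"method": "carry_out", "body": {
  "motion": [0,0,0,0,0,0,0,0,0,0,0,0,0,0,0,0,0,0,0,0,0,0,0,0],
  "hand": 3
}}

```text
clock: 19.25
tool_pos: [0.5209, -0.2709, 0.1558]
eef_rot: [1.0, 0.02, 0.01, -0.0]
contact_force: [-0.8, 0.1, 0.0]
opening: 0.343
```

>>> {"method": "carry_out", "body": {
  "motion": [0,0,-1,0,0,0,-0.5,0,-2,0,0,0,-2,0,-3,0,0,0,-2,0,-3,0,0,0,-2,-1,-2,0,0,0,0,0,0,0,0,0,0,0,0,0,0,0]
}}

```text
clock: 20.12
tool_pos: [0.4537, -0.2635, 0.2648]
eef_rot: [1.0, 0.021, 0.01, -0.0]
contact_force: [0.1, 0.0, -0.4]
opening: 0.338
```

Run:
```python
from place import *
st=monitor.get_state();s=snapshot('wrist');save(s['frame'],'w7.png');print(st['tool_pos'],st['contact_force'].round(1))
w,uv=pts(s,None,st); f=s['frame']; r,g,b=f[uv[:,1],uv[:,0]].astype(int).T
q=(Rb.inv().apply(w-O))*1000
m=(abs(q[:,1])<68)&(abs(q[:,1])>15)&(q[:,0]>-6)&(q[:,0]<34)&(abs(q[:,2]-4)<3)&(r<g+40); A=np.c_[q[m][:,:2],np.ones(m.sum())]
print('blade top',np.linalg.lstsq(A,q[m][:,2],rcond=None)[0].round(4),m.sum())
m=(abs(q[:,2]-4)<1.2)&(abs(q[:,1])<100)&(q[:,0]>-14)&(q[:,0]<45)&(abs(r-b)<30); print('blade y ext (z~4)',np.percentile(q[m][:,1],[.5,99.5]).round(1))
red=(r>g+70)&(r>b+70)&(abs(q[:,1]+90)<60)&(q[:,2]>0)&(q[:,2]<60);t=q[red&(q[:,2]>38)];p=t.mean(0);print('post',len(t),p.round(1),'th',np.arctan2(13.5-p[0],p[1]+100))
```

```text
[ 0.45371408 -0.26352211  0.2647628 ] [ 0.1  0.  -0.4]
blade top [ 3.0000e-04 -7.0000e-04  3.7621e+00] 6710
blade y ext (z~4) [-70.1  68.9]
post 211 [ 10.9 -64.2  43.3] th 0.07288628214118843
```

View pics/w7.png

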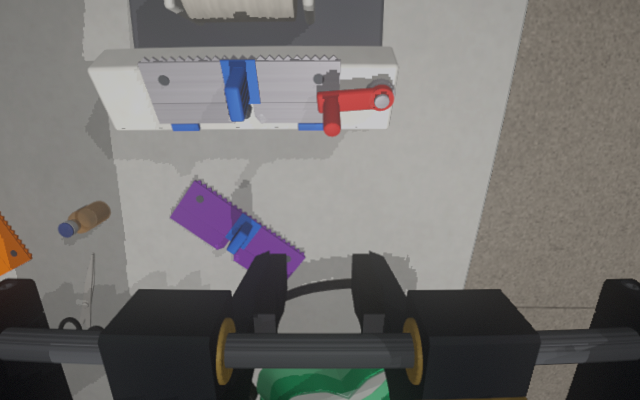

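The keeper lies across the blade's right end, with its arm from (381,98) to (322,101), parallel to the stops within about 0.04 rad. The blade is unchanged, flat with y extent -70 to +69 mm, and the gripper is clear. Handing in.

```bash
python3 -c "
from plant import workorder
print(workorder.finish_job())"
```

```text
the job is handed in; nothing more can be done
None
```

The steel blade is fitted on the dispenser bed and the red keeper is swung across its end. I handed the job in at about 20 s of the 51 s allowed. The hand-in gives no verdict, so the checks below are my own.

- **Grip:** I held the blade by its fin with the tool tilted back about 30°, because a square grip on the sloping bed would have put joint 6 at its limit. I slid the blade down over the pin until I felt the stops (about 6.5 N along the slope), pressed it lightly and let go.
- **Blade:** The last wrist picture shows it flat, with its top face at 3.8 mm and no measurable tilt. Its ends are at y = -70 and +69 mm, and its notched edge is against both stops.
- **Keeper:** I carried the post round from about 1.5 rad by a light pinch. The two closed-angle estimates disagree slightly: the gripper position gave about -0.03 rad and the picture about +0.07 rad. The picture mostly sees the front of the post, so it probably reads high; both are within 0.15 rad.
- **End stop:** The last push was only about 5 N and the pads may have slipped on the post, so I did not clearly feel the keeper reach its stop.
- **Bystanders:** I never touched the plaster roll, vial or pump bottle, but I did not measure their positions again at the end.

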